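Draw the mesh filter plate from the water-filter box and hold it over the pan

ROBOT

A 6-joint arm with a two-finger parallel gripper is mounted at the origin on the work surface. World frame = base frame: x ahead of the robot, y to its left, z up, the work surface at z = 0. Lengths are in m, angles in rad, forces in N, time in s.
With the tool pointing down it reaches from about 0.35 to 0.85 m from the base axis. Payload 8.1 kg.
Tool frame: the origin (TCP) lies between the finger pads; the fingertips stand 11 mm ahead of it and the grasp point (between the pads) lies 8 mm behind it (robot.tips_ahead is the distance from the TCP to the fingertips, in m); z points along the fingers, y is the line along which they close (so a half turn about z gives the same grasp; the last joint's range is limited). The gripper opens to 93 mm and grips with 3 to 60 N. Pads are 15 mm wide; open, the fingers measure 128 mm over their backs; the gripper's body (75 mm by 188 mm) begins 65 mm behind the grasp point.
Start: joints at [1.242, 0.13, 1.488, -0, 1.523, -0.085], TCP at [0.145, 0.582, 0.194] pointing down, gripper open.
Joint ranges: [-2.96, 2.96], [-0.89, 2.26], [0.02, 2.5], [-1.34, 4.48], [0, 2.73], [-2.66, 2.66]. Speed limits (rad/s): [2.39, 2.39, 2.79, 3.14, 3.14, 3.14].

INTERFACE

Orientations are given as a rotation vector (axis times angle).
In Python, from plant import robot gives the robot as it stands. The module is installed in compiled form; this text tells all that it offers.
- The arm moves only by the tool move_arm, never from a script. Its argument "deltas" is one flat list of numbers, 7 for each row, row after row: the shift along the tool's x, y, z in m, then the turn, a rotation vector about the tool's x, y, z in rad, then the opening, from 0 (shut) to 1 (fully open). A call has 1 to 12 rows; each row is the pose to reach, as a shift and turn from the pose commanded when the call began, along the tool's axes at that moment; what a row does not reach only later rows make up. A row lasts 1/8 s, in which the tool goes at most 62.5 mm and 10.7 degrees, less where a joint would pass 70% of its speed; a pose out of reach is approached as far as the arm can. A call with a gripper value outside its range is refused whole. The fingers move at their own pace and stop on an object; "squeeze" is the grip in N (left out, the last holds). Time passes only in rows, so rows that repeat a pose let the fingers close. It gives the time, the measured TCP pose, the force, the opening and the grip force at its end, in the units of the state.
- robot.read_state(): the state, without advancing time (a new reading comes with each control period).
- robot.read_camera(name): name is "scene" or "top"; returns (picture, depth): 400x640x3 uint8, red, green, blue; 400x640 float32, m along the optical axis (not along the pixel's ray), 0 where there is no reading.
- robot.camera_model(name): a dict with "K" (3x3 intrinsics, pixels), "k1" (the pictures are not rectified: a ray, as slopes to the right and down, at radius r is drawn at 1 + k1 r^2 times it, then the intrinsics apply), "R" (3x3) and "t" (3): a world point X has camera coordinates R X + t. Camera axes: x right, y down, z forward; pixel columns grow to the right and rows downward; lengths in m; the calibration is good to about 2 mm. A picture is of the moment at which its call begins. camera_model takes no time and is no camera call.
- robot.close_job(): hands the job in; it is judged then, once.
Trained networks look in the newest picture that a camera, given by its name, has taken for a name from the list of things; names that differ only in an ending like _2 or _b are one class to them, and where a whole thing is asked for, a point or a joint stands for the part that bears it (a point fixed in the world has none). Each returns a list of dicts, best first, with "confidence" (0 to 1); they miss things now and then, are a little off and sometimes report something else, mostly with a low value. They report only what shows in the picture. A call takes as long as a camera call. They do not tell look-alikes from the thing itself.
- robot.recognise(camera, label): "uv" ([column, row] in pixels, amid what is visible of it).
The state is a dict: "t": time; "q": joint angles; "dq": joint speeds; "joint_torque": joint torques, N m; "tool_pos": TCP position; "orientation": TCP orientation; "force": force on the tool from outside, world axes, zero at the start; "wrist_torque": the same for the moment, N m; "opening": finger opening in m; "gripper_force": force on a finger pad.
Only numpy, scipy, OpenCV 4.12 (cv2) and the standard library are available. Lean on these libraries where they do the work, as an engineer would, in place of code of your own. Each camera call takes 0.05 s, during which the arm holds its last target. There are 200 camera calls.

TASK

The espresso machine's drained water-filter box needs its mesh plate checked: lift the box's flap until it stands wide open by itself, then draw the mesh filter plate (the one with the pull tab) out of its slot. Finish while still holding the plate in the gripper, upright and still, centred over the open steel pan with its lower edge a few centimetres above the rim and touching nothing else. Leave the flap standing open and the solid plate in its slot, and do not disturb the pan, tamper, milk jug or cup.

Things in the scene. Friction and masses are not known exactly. Their poses are not given: they have to be found in the camera images.
- filter_box: fixed steel box, 190 (x) x 120 (y) x 135 mm tall, walls and floor 5 mm, open top under the flap; origin at the centre of its underside, x pointing from the handle side to the hinge side. Two slots across it, 35 mm towards the handle side and 15 mm towards the hinge side of the origin, each hold a plate upright in 75 mm high guides, 2 mm play either way; which plate is in which varies
- flap (a joint): angle of the steel flap (190 x 124 mm, 5 mm) that covers the box, hinged on the box's +x upper edge: 0 = shut, 1.57 = vertical, limit 1.9 (leaning back). May start ajar, up to 0.12. Hinge friction is even: the flap stays at any angle where it is left; about 3 to 4 N at the handle moves it
- flap_hinge (a point): middle of the flap's hinge line, which runs along the box's y axis, 135 mm above the surface; the point turns with the flap
- flap_handle (a point): middle of the handle, a round black bar 10 mm thick, 84 mm long, parallel to the hinge, on a post at each end with 35 mm free space between bar and flap. Flap shut: 175 mm from the hinge line towards the robot and 45 mm above it. When the flap stands up the bar is on its far side (away from the box), 15 mm below its free edge
- filter_tab (a point): grip point of the filter plate's pull tab, 105 mm above the plate's lower edge (plate in slot: 25 mm below the box rim). The tab is a black plastic block 10 mm thick (x) x 30 mm wide (y) x 42 mm tall on the plate's top edge; its top is 17 mm above this point. Axes are the plate's: x through the thickness, y across the width, z up
- filter_centre (a point): centre of the mesh filter plate, a steel frame with wire mesh, 6 mm thick (x) x 102 mm wide (y) x 80 mm tall (z) without the tab, 0.1 to 0.2 kg; z points up towards the tab
- filter_foot (a point): middle of the filter plate's lower edge, 40 mm below filter_centre
- filter_plate: the mesh filter plate, origin at the middle of its lower edge, z up towards the tab
- solid_centre (a point): centre of the solid steel plate, 6 x 102 x 80 mm, without a tab, standing in the other slot; leave it there
- pan_mouth (a point): centre of the mouth of the open steel pan, level with its rim, 100 mm above the surface; the pan is 150 (x) x 164 (y) mm outside with a narrow flange to 166 x 180 mm, loose, 0.6 kg. Pan and box may stand either way round, left or right
- tamper_mid (a point): coffee tamper, 58 mm wide and 96 mm tall, standing on a 130 mm square rubber mat; point 45 mm above its foot
- jug_mid (a point): steel milk jug, 84 mm wide, 110 mm tall, with a side handle; point on its axis half-way up
- cup_mid (a point): white cup, 68 mm wide, 60 mm tall; point on its axis half-way up
Not all that is in view belongs to the job. Leave any orange look-alike of the filter_box alone.

How it is judged:
On the way, in this order (a step that is already met when the one before it is completed fails the run):
1. the flap stands open (value of joint flap above 1.25 rad), for 0.2 s.
2. the filter plate is drawn right out of the box in the gripper (height (world z) of filter_foot above 0.11 m and contact force between the fingers and filter_plate above 1 N), for 0.2 s.
At the end, for the whole second after the job is handed in: The gripper holds the filter plate still (under 30 mm/s) and upright (within 0.25 rad), its centre within 35 mm sideways of the pan's centre and its lower edge 8 to 120 mm above the pan's rim; the flap is still open beyond 1.25 rad and the solid plate still stands in its slot (contact force between the fingers and filter_plate above 1 N and horizontal distance between filter_centre and pan_mouth below 0.035 m and z of filter_foot in the frame of pan_mouth between 0.008 and 0.12 m and angle between filter_plate's own z axis and vertical below 0.25 rad and linear speed of filter_plate below 0.03 m/s and value of joint flap above 1.25 rad and horizontal distance between solid_centre and filter_box below 0.06 m and height (world z) of solid_centre below 0.06 m); the arm keeps its last pose, push and grip.
It fails at once if the solid plate is pulled up or displaced (over 20 mm) (distance of solid_centre from where it was at the start of the episode above 0.02 m).
It fails at once if the pan is pushed (over 30 mm) (distance of pan_mouth from where it was at the start of the episode above 0.03 m).
It fails at once if the tamper is disturbed (over 30 mm) (distance of tamper_mid from where it was at the start of the episode above 0.03 m).
It fails at once if the jug is disturbed (over 30 mm) (distance of jug_mid from where it was at the start of the episode above 0.03 m).
It fails at once if the cup is disturbed (over 30 mm) (distance of cup_mid from where it was at the start of the episode above 0.03 m).
It also fails if it takes over 56 s, if anything falls off the work surface, if the arm or the gripper's body presses on something with over 40 N, if the wrist force passes 120 N, or if a joint passes its speed limit or range.

## Working session

There is one attempt and no reset: what is moved stays moved. The work goes in short steps, Python scripts to look and compute and a tool call to move; the robot and the scene stay as the last step left them, time stands still between calls to the robot, and variables do not carry over. Pictures are saved under pics/ and viewed, at most 10 in all, crops included, and the job is handed in when it is done.

Besides the shell and the picture viewer there is one more tool, called after "Emit:" by a JSON object that holds its "fn" and its "kwargs". move_arm: Moves the arm, as the interface text tells. Its arguments: {"type":"object","properties":{"deltas":{"type":"array","items":{"type":"number"}},"squeeze":{"type":"number"}},"required":["deltas"]}

```bash
mkdir -p pics; cat > h.py <<'E'
import numpy as np, cv2
from plant import robot
from scipy.spatial.transform import Rotation as Ro
def cam(n):
    p,d=robot.read_camera(n); return p,d,robot.camera_model(n)
def cloud(d,m):
    K=np.array(m["K"]);v,u=np.mgrid[:d.shape[0],:d.shape[1]]
    a=(u-K[0,2])/K[0,0];b=(v-K[1,2])/K[1,1]
    x,y=a.copy(),b.copy()
    for _ in range(8):
        s=1+m["k1"]*(x*x+y*y);x=a/s;y=b/s
    P=np.stack([x*d,y*d,d],-1)
    W=(P-np.array(m["t"]))@np.array(m["R"]); W[d==0]=np.nan
    return W
def save(p,n): cv2.imwrite("pics/"+n,p[...,::-1])
E
python3 - <<'E'
from h import *
for n in("scene","top"):
    p,d,m=cam(n);save(p,n+"1.png");W=cloud(d,m);np.save(n+"W.npy",W);np.save(n+"P.npy",p)
    print(n,"campos",-np.array(m["R"]).T@np.array(m["t"]))
    for l in["filter_box","flap_handle","flap_hinge","filter_tab","solid_centre","pan_mouth","tamper_mid","jug_mid","cup_mid"]:
        for r in robot.recognise(n,l)[:3]:
            u,v=map(int,np.round(r["uv"])); print(l,round(r["confidence"],2),u,v,np.nanmedian(W[max(v-2,0):v+3,max(u-2,0):u+3].reshape(-1,3),axis=0).round(3))
print(robot.read_state())
E
```

```text
scene campos [1.00083933 0.42440292 1.15527888]
filter_box 0.86 277 188 [ 0.585 -0.115  0.142]
filter_box 0.83 302 115 [ 0.311 -0.262  0.139]
flap_handle 0.89 274 175 [ 0.557 -0.156  0.143]
flap_handle 0.74 305 103 [ 0.264 -0.293  0.14 ]
flap_hinge 0.92 273 176 [ 0.561 -0.156  0.143]
flap_hinge 0.72 279 189 [ 0.583 -0.109  0.142]
flap_hinge 0.59 304 103 [ 0.266 -0.295  0.14 ]
pan_mouth 0.63 360 252 [0.529 0.173 0.002]
tamper_mid 0.83 240 142 [ 0.484 -0.416  0.032]
jug_mid 0.61 434 280 [0.459 0.398 0.009]
cup_mid 0.76 274 276 [0.763 0.028 0.008]
top campos [ 0.38129141 -0.00308299  1.20834637]
filter_box 0.88 370 199 [ 0.559 -0.151  0.145]
filter_box 0.87 418 301 [ 0.269 -0.288  0.14 ]
flap_handle 0.95 422 301 [ 0.269 -0.3    0.141]
flap_handle 0.84 373 201 [ 0.552 -0.16   0.145]
flap_hinge 0.7 372 204 [ 0.544 -0.157  0.145]
flap_hinge 0.58 424 302 [ 0.266 -0.306  0.139]
filter_tab 0.34 450 235 [ 0.463 -0.415  0.048]
pan_mouth 0.74 251 203 [0.562 0.221 0.005]
tamper_mid 0.57 453 232 [ 0.469 -0.411  0.098]
jug_mid 0.82 195 225 [0.485 0.404 0.006]
cup_mid 0.56 306 138 [0.787 0.045 0.006]
{'t': 1.0, 'q': array([ 1.24159686e+00,  1.30368151e-01,  1.48819906e+00, -1.86906198e-05,
        1.52301361e+00, -8.54126598e-02]), 'dq': array([-0.00037968,  0.00121809, -0.00123049,  0.00072404, -0.00304952,
       -0.00044892]), 'joint_torque': array([ 3.39572023e-05, -5.59754062e+01, -4.92081463e+01,  7.66011234e-02,
        2.21767277e-02,  6.32462999e-06]), 'tool_pos': array([0.1448213 , 0.58226258, 0.19425477]), 'orientation': array([3.81987933e-01, 3.11826226e+00, 1.21480796e-05]), 'force': array([-0.58307129, -0.33513061, -0.42620513]), 'wrist_torque': array([0.01204837, 0.04202996, 0.02044769]), 'gripper_force': 0.0, 'opening': 0.09263604204532319}
```

View pics/scene1.png

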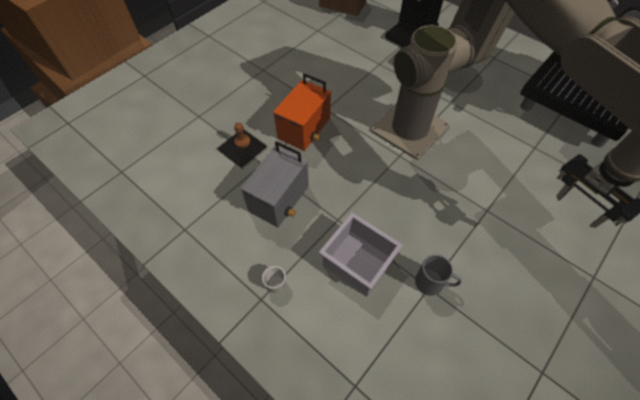

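View pics/top1.png

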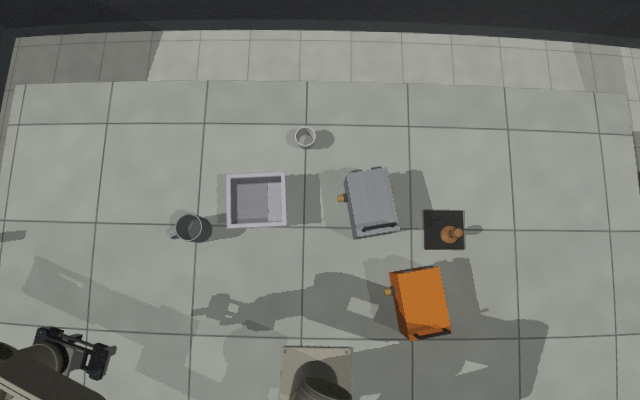

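```bash
python3 - <<'E'
from h import *
for n in("scene","top"):
    W=np.load(n+"W.npy")
    def reg(nm,x0,x1,y0,y1,z0,z1):
        m=(W[...,0]>x0)&(W[...,0]<x1)&(W[...,1]>y0)&(W[...,1]<y1)&(W[...,2]>z0)&(W[...,2]<z1)
        Q=W[m]
        if len(Q)<5: print(n,nm,"few");return
        r=cv2.minAreaRect((Q[:,:2]*1000).astype(np.float32))
        print(n,nm,len(Q),"rect",np.round(r[0],1),np.round(r[1],1),round(r[2],1),"z",np.percentile(Q[:,2],[5,50,95]).round(3))
        return Q
    Q=reg("flap",.4,.75,-.33,.03,.125,.165)
    A=np.c_[Q[:,:2]-[.57,-.14],np.ones(len(Q))];print(np.linalg.lstsq(A,Q[:,2],rcond=None)[0].round(3))
    reg("handle",.4,.75,-.33,.03,.17,.25)
    reg("pan rim",.4,.75,.05,.34,.085,.115)
    reg("cup",.68,.9,-.02,.12,.04,.08)
    reg("jug",.35,.6,.34,.5,.09,.13)
E
```

```text
scene flap 2202 rect [ 556.6 -156.8] [199.1 127.8] 10.0 z [0.135 0.143 0.149]
[-0.048 -0.025  0.142]
scene handle 108 rect [ 477.  -168.7] [11.5 92.7] 10.4 z [0.174 0.19  0.194]
scene pan rim 1044 rect [557.9 189.8] [168.8 180. ] 3.6 z [0.089 0.099 0.102]
scene cup 200 rect [775.1  47. ] [67.6 63.5] 44.9 z [0.042 0.056 0.061]
scene jug 316 rect [466.3 391.1] [82.7 94.2] 61.1 z [0.092 0.105 0.111]
top flap 2670 rect [ 557.  -157.6] [197.4 125.4] 10.0 z [0.139 0.145 0.15 ]
[-0.045 -0.008  0.144]
top handle 125 rect [ 477. -171.] [10.2 92.8] 10.1 z [0.189 0.193 0.196]
top pan rim 959 rect [559.7 190.4] [167.  182.2] 3.7 z [0.093 0.101 0.104]
top cup 145 rect [775.3  46. ] [64.9 62.5] 67.8 z [0.043 0.057 0.064]
top jug 251 rect [465.1 390.8] [82.7 95.7] 61.7 z [0.092 0.107 0.114]
```

The real grey box sits at about scene (277,188) and top (370,199); the orange look-alike is at top (418,301). The pan is at top (256,200), the jug at (193,228), the cup at (305,137) and the tamper at (452,233). The flap and handle fits agree: yaw 10°, flap ajar about 0.05, bar at (0.477, -0.170, 0.189).

```bash
cat >> h.py <<'E'
def rows(wps,yaw0=None):
    """wps: (grasp point xyz, yaw of tool y in deg, opening); tool pointing down. prints tool deltas"""
    s=robot.read_state();R0=Ro.from_rotvec(s["orientation"]);p0=s["tool_pos"]
    for g,yaw,o in wps:
        a=np.deg2rad(yaw);y=np.array([np.cos(a),np.sin(a),0]);z=np.array([0,0,-1.]);x=np.cross(y,z)
        R=Ro.from_matrix(np.c_[x,y,z]);p=np.array(g)+.008*z
        print(", ".join(f"{v:.3f}" for v in np.r_[R0.inv().apply(p-p0),(R0.inv()*R).as_rotvec(),o])+",")
hinge=np.array([.647,-.140,.135]);psi=np.deg2rad(10);U=np.array([np.cos(psi),np.sin(psi),0])
def bar(th): return hinge+U*(-.175*np.cos(th)+.045*np.sin(th))+np.array([0,0,.175*np.sin(th)+.045*np.cos(th)])
E
python3 - <<'E'
from h import *
print(bar(.05)); s=robot.read_state();R=Ro.from_rotvec(s["orientation"]).as_matrix();print(np.rad2deg(np.arctan2(R[1,1],R[0,1])))
rows([([.145,.582,.30],76,.6),([.477,-.17,.29],10,.6),([.477,-.17,.189],10,.6)])
E
```

```text
[ 0.47708892 -0.16995991  0.18869012]
76.03209591126954
-0.000, -0.000, -0.098, 0.000, 0.000, 0.001, 0.600,
-0.504, -0.650, -0.088, 0.000, 0.000, 1.152, 0.600,
-0.504, -0.650, 0.013, 0.000, 0.000, 1.152, 0.600,
```

Emit:
{"fn": "move_arm", "kwargs": {"deltas": [0,0,-0.06,0,0,0,0.6,0,0,-0.095,0,0,0,0.6,-0.504,-0.65,-0.09,0,0,1.152,0.6,-0.504,-0.65,-0.09,0,0,1.152,0.6,-0.504,-0.65,-0.09,0,0,1.152,0.6,-0.504,-0.65,-0.09,0,0,1.152,0.6,-0.504,-0.65,-0.09,0,0,1.152,0.6,-0.504,-0.65,-0.09,0,0,1.152,0.6,-0.504,-0.65,-0.09,0,0,1.152,0.6,-0.504,-0.65,-0.09,0,0,1.152,0.6,-0.504,-0.65,-0.09,0,0,1.152,0.6,-0.504,-0.65,-0.09,0,0,1.152,0.6], "squeeze": 15}}

```text
t: 2.5
tool_pos: [0.3978, 0.0084, 0.2859]
orientation: [2.018, 2.406, 0.002]
force: [0.9, 0.9, -0.6]
opening: 0.0559
gripper_force: 0.0
```

```bash
python3 - <<'E'
from h import *
rows([([.477,-.17,.29],10,.6),([.477,-.17,.189],10,.6)])
E
```

```text
-0.189, 0.047, 0.004, 0.002, 0.000, 0.000, 0.600,
-0.189, 0.047, 0.105, 0.002, 0.000, 0.000, 0.600,
```

Emit:
{"fn": "move_arm", "kwargs": {"deltas": [-0.189,0.047,0.004,0,0,0,0.6,-0.189,0.047,0.004,0,0,0,0.6,-0.189,0.047,0.004,0,0,0,0.6,-0.189,0.047,0.004,0,0,0,0.6,-0.189,0.047,0.004,0,0,0,0.6,-0.189,0.047,0.004,0,0,0,0.6]}}

```text
t: 3.25
tool_pos: [0.4763, -0.1663, 0.2819]
orientation: [2.017, 2.408, 0.001]
force: [0.4, 0.0, 0.4]
opening: 0.056
gripper_force: 0.0
```

```bash
python3 - <<'E'
from h import *
rows([([.477,-.17,.24],10,.6),([.477,-.17,.189],10,.6)])
p,d,m=cam("top");q,_,_=cam("scene")
save(np.hstack([cv2.resize(p[120:330,290:510],None,fx=1.8,fy=1.8),cv2.resize(q[60:270,190:410],None,fx=1.8,fy=1.8)]),"a.png")
E
```

```text
-0.004, -0.000, 0.050, 0.001, 0.000, 0.002, 0.600,
-0.004, -0.000, 0.101, 0.001, 0.000, 0.002, 0.600,
```

View pics/a.png

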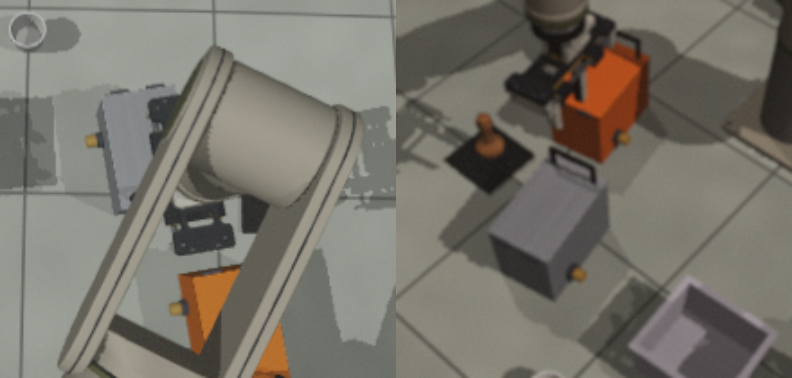

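The gripper hangs over the handle end of the grey box, clear of the orange box (left panel, gripper at about (205,215)). Going down over the bar and closing on it.

Emit:
{"fn": "move_arm", "kwargs": {"deltas": [-0.002,0,0.03,0,0,0,0.6,-0.002,0,0.055,0,0,0,0.6,-0.002,0,0.08,0,0,0,0.6,-0.002,0,0.1,0,0,0,0.6,-0.002,0,0.1,0,0,0,0.6]}}

```text
t: 3.98
tool_pos: [0.4758, -0.1684, 0.18]
orientation: [-2.016, -2.406, 0.001]
force: [0.3, -0.5, 0.3]
opening: 0.0562
gripper_force: 0.0
```

Emit:
{"fn": "move_arm", "kwargs": {"deltas": [0,0,0,0,0,0,0,0,0,0,0,0,0,0,0,0,0,0,0,0,0,0,0,0,0,0,0,0,0,0,0,0,0,0,0], "squeeze": 15}}

```text
t: 4.6
tool_pos: [0.4768, -0.1694, 0.1815]
orientation: [2.019, 2.407, 0.0]
force: [0.8, -0.6, 0.8]
opening: 0.0103
gripper_force: 0.0
```

```bash
python3 - <<'E'
from h import *
print(robot.read_state()["tool_pos"])
g=bar(.05)
rows([(bar(t),10,0) for t in np.linspace(.05,1.62,25)[1:]])
E
```

```text
[ 0.47680115 -0.16944809  0.18152583]
-0.001, 0.004, -0.010, 0.000, 0.000, 0.000, 0.000,
-0.001, 0.009, -0.021, 0.000, 0.000, 0.000, 0.000,
-0.001, 0.014, -0.032, 0.000, 0.000, 0.000, 0.000,
-0.001, 0.020, -0.042, 0.000, 0.000, 0.000, 0.000,
-0.001, 0.027, -0.052, 0.000, 0.000, 0.000, 0.000,
-0.001, 0.034, -0.061, 0.000, 0.000, 0.000, 0.000,
-0.001, 0.042, -0.070, 0.000, 0.000, 0.000, 0.000,
-0.001, 0.050, -0.078, 0.000, 0.000, 0.000, 0.000,
-0.001, 0.059, -0.086, 0.000, 0.000, 0.000, 0.000,
-0.001, 0.068, -0.093, 0.000, 0.000, 0.000, 0.000,
-0.001, 0.078, -0.100, 0.000, 0.000, 0.000, 0.000,
-0.001, 0.089, -0.105, 0.000, 0.000, 0.000, 0.000,
-0.001, 0.099, -0.111, 0.000, 0.000, 0.000, 0.000,
-0.001, 0.110, -0.115, 0.000, 0.000, 0.000, 0.000,
-0.001, 0.121, -0.119, 0.000, 0.000, 0.000, 0.000,
-0.001, 0.133, -0.122, 0.000, 0.000, 0.000, 0.000,
-0.001, 0.144, -0.124, 0.000, 0.000, 0.000, 0.000,
-0.001, 0.156, -0.125, 0.000, 0.000, 0.000, 0.000,
-0.001, 0.168, -0.126, 0.000, 0.000, 0.000, 0.000,
-0.001, 0.180, -0.126, 0.000, 0.000, 0.000, 0.000,
-0.001, 0.192, -0.125, 0.000, 0.000, 0.000, 0.000,
-0.001, 0.203, -0.124, 0.000, 0.000, 0.000, 0.000,
-0.001, 0.215, -0.121, 0.000, 0.000, 0.000, 0.000,
-0.001, 0.226, -0.118, 0.000, 0.000, 0.000, 0.000,
```

Emit:
{"fn": "move_arm", "kwargs": {"deltas": [0,0,0,0,0,0,0,0,0,0,0,0,0,0,0,0.004,-0.01,0,0,0,0,0,0.009,-0.021,0,0,0,0,0,0.014,-0.032,0,0,0,0,0,0.02,-0.042,0,0,0,0], "squeeze": 20}}

```text
t: 5.35
tool_pos: [0.4972, -0.1659, 0.2247]
orientation: [2.018, 2.406, 0.0]
force: [0.4, -0.2, -0.6]
opening: 0.0002
gripper_force: 0.0
```

```bash
python3 - <<'E'
from h import *
q,d,m=cam("scene");save(cv2.resize(q[90:250,190:370],None,fx=3.3,fy=3.3,interpolation=cv2.INTER_CUBIC),"b.png")
W=cloud(d,m)
k=(abs(W[...,0]-.48)<.06)&(abs(W[...,1]+.17)<.06)&(W[...,2]>.165)&(W[...,2]<.2)
Q=W[k];print(len(Q),np.percentile(Q,[5,50,95],axis=0).round(3))
R,t=np.array(m["R"]),np.array(m["t"])
for X in([.477,-.17,.189],robot.read_state()["tool_pos"]):
    c=R@np.array(X)+t;x,y=c[:2]/c[2];f=1+m["k1"]*(x*x+y*y);K=m["K"];print("px",K[0][0]*x*f+K[0][2],K[1][1]*y*f+K[1][2],"depth",c[2])
E
```

```text
113 [[ 0.468 -0.211  0.169]
 [ 0.478 -0.167  0.19 ]
 [ 0.487 -0.125  0.196]]
px 287.38303143233765 148.05525448303177 depth 1.236495783574372
px 282.5527404754287 145.04498319210916 depth 1.1952466223120395
```

View pics/b.png

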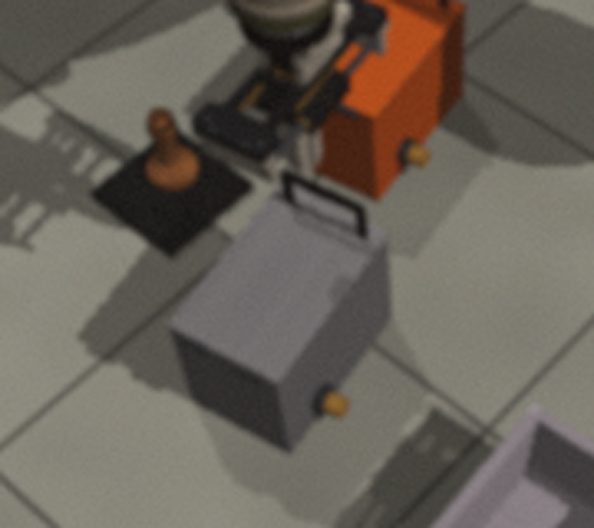

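```bash
python3 - <<'E'
from h import *
print({k:np.round(v,3) for k,v in robot.read_state().items()})
for n in("scene","top"):
    q,d,m=cam(n);W=cloud(d,m)
    for z0,z1 in((.18,.2),(.2,.21),(.21,.22),(.22,.24),(.24,.27),(.27,.3)):
        k=(abs(W[...,0]-.5)<.12)&(abs(W[...,1]+.17)<.12)&(W[...,2]>z0)&(W[...,2]<z1)
        Q=W[k]
        if len(Q):print(n,z0,len(Q),np.percentile(Q,[5,50,95],axis=0).round(3).tolist())
E
```

```text
{'t': np.float64(5.4), 'q': array([-0.419, -0.088,  1.652,  0.   ,  1.575, -0.595]), 'dq': array([-0.005, -0.011,  0.021, -0.003, -0.031, -0.01 ]), 'joint_torque': array([ -0.413, -40.379, -44.355,  -0.146,   0.175,  -0.098]), 'tool_pos': array([ 0.498, -0.166,  0.226]), 'orientation': array([2.017e+00, 2.405e+00, 2.000e-03]), 'force': array([-0.406, -0.205,  0.529]), 'wrist_torque': array([-0.048,  0.059, -0.023]), 'gripper_force': np.float64(0.0), 'opening': np.float64(0.0)}
scene 0.18 95 [[0.469, -0.21, 0.184], [0.477, -0.169, 0.191], [0.487, -0.126, 0.195]]
scene 0.24 36 [[0.487, -0.167, 0.251], [0.501, -0.157, 0.262], [0.514, -0.153, 0.269]]
scene 0.27 67 [[0.485, -0.167, 0.272], [0.509, -0.156, 0.283], [0.515, -0.153, 0.298]]
top 0.18 7 [[0.473, -0.174, 0.193], [0.475, -0.164, 0.195], [0.475, -0.161, 0.195]]
```

```bash
python3 - <<'E'
from h import *
print(robot.tips_ahead)
q,d,m=cam("scene");W=cloud(d,m)
for v in range(128,152):
    print(v,[("%.2f,%.2f,%.2f"%tuple(W[v,u])) if d[v,u]>0 else "-" for u in range(274,294,2)])
save(cv2.resize(q[100:180,240:340],None,fx=7,fy=7,interpolation=cv2.INTER_CUBIC),"c.png")
E
```

```text
0.011
128 ['0.55,-0.13,0.37', '0.53,-0.15,0.33', '0.52,-0.14,0.34', '0.53,-0.13,0.35', '0.52,-0.13,0.35', '0.52,-0.13,0.35', '0.51,-0.13,0.34', '0.36,-0.29,0.09', '0.35,-0.29,0.09', '0.35,-0.28,0.10']
129 ['0.34,-0.39,-0.00', '0.52,-0.15,0.33', '0.52,-0.15,0.33', '0.53,-0.13,0.35', '0.52,-0.13,0.34', '0.52,-0.13,0.34', '0.51,-0.13,0.34', '0.36,-0.29,0.09', '0.35,-0.29,0.09', '0.35,-0.27,0.09']
130 ['0.34,-0.39,-0.00', '0.52,-0.16,0.31', '0.54,-0.13,0.35', '0.53,-0.13,0.35', '0.52,-0.13,0.34', '0.52,-0.13,0.34', '0.48,-0.16,0.29', '0.36,-0.29,0.08', '0.36,-0.28,0.08', '0.35,-0.28,0.09']
131 ['0.56,-0.12,0.37', '0.52,-0.17,0.30', '0.54,-0.13,0.35', '0.53,-0.13,0.35', '0.50,-0.16,0.30', '0.52,-0.13,0.34', '0.49,-0.16,0.28', '0.35,-0.30,0.07', '0.36,-0.28,0.08', '0.35,-0.28,0.08']
132 ['0.56,-0.12,0.38', '0.54,-0.13,0.35', '0.54,-0.13,0.35', '0.51,-0.15,0.31', '-', '0.49,-0.16,0.29', '0.49,-0.16,0.28', '0.36,-0.29,0.07', '0.35,-0.29,0.07', '0.35,-0.28,0.08']
133 ['0.56,-0.12,0.37', '0.55,-0.13,0.35', '0.54,-0.13,0.35', '0.51,-0.15,0.30', '0.50,-0.15,0.29', '0.49,-0.16,0.28', '0.49,-0.16,
[... 2893 characters left out ...]
 '0.47,-0.21,0.15', '0.48,-0.18,0.18', '0.48,-0.17,0.19', '0.48,-0.17,0.19', '0.47,-0.16,0.19', '0.36,-0.28,-0.01']
149 ['0.48,-0.23,0.15', '0.49,-0.21,0.16', '0.48,-0.21,0.16', '0.47,-0.21,0.15', '0.47,-0.21,0.15', '0.47,-0.20,0.15', '0.48,-0.17,0.19', '0.48,-0.16,0.19', '0.48,-0.16,0.19', '0.47,-0.15,0.19']
150 ['0.49,-0.22,0.15', '0.49,-0.22,0.15', '0.48,-0.21,0.16', '0.47,-0.21,0.15', '0.47,-0.20,0.15', '0.47,-0.20,0.15', '0.46,-0.19,0.15', '0.48,-0.16,0.19', '0.48,-0.16,0.19', '0.48,-0.15,0.20']
151 ['0.49,-0.22,0.15', '0.49,-0.21,0.15', '0.49,-0.21,0.15', '0.48,-0.21,0.15', '0.48,-0.20,0.15', '0.47,-0.20,0.15', '0.47,-0.19,0.15', '0.46,-0.19,0.15', '0.48,-0.16,0.19', '0.48,-0.15,0.19']
```

View pics/c.png

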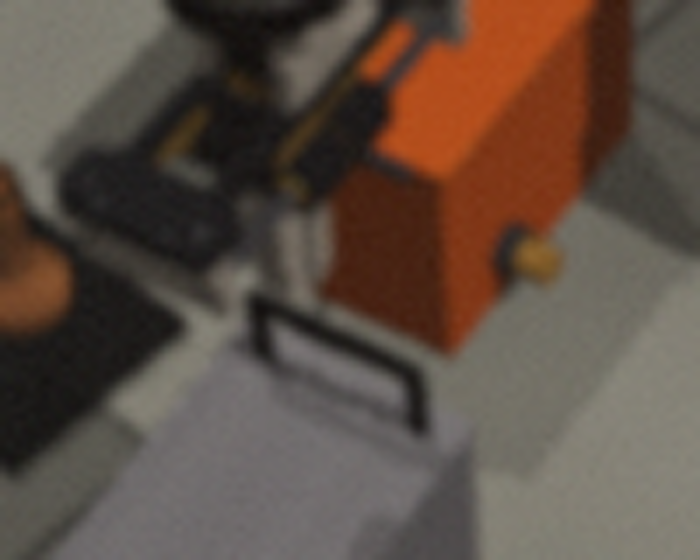

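Depth shows the visible fingertips at z≈0.25 while the reported TCP (0.226) puts them at 0.215. The whole tool really sits about 35 mm higher than reported, so the fingers closed above the bar. I'll reopen, go lower in stages and check the fingertip height again.

Emit:
{"fn": "move_arm", "kwargs": {"deltas": [0,-0.02,0,0,0,0,0.6,0,-0.021,0,0,0,0,0.6,0,-0.021,0,0,0,0,0.6,0,-0.021,0,0,0,0,0.6,0,-0.021,0.025,0,0,0,0.6,0,-0.021,0.05,0,0,0,0.6,0,-0.021,0.06,0,0,0,0.6,0,-0.021,0.06,0,0,0,0.6]}}

```text
t: 6.55
tool_pos: [0.4755, -0.1693, 0.1629]
orientation: [-2.018, -2.406, 0.0]
force: [0.1, 0.2, -0.2]
opening: 0.056
gripper_force: 0.0
```

```bash
python3 - <<'E'
from h import *
print({k:np.round(v,4) for k,v in robot.read_state().items() if k in("t","tool_pos","force","opening")})
for n in("scene",):
    q,d,m=cam(n);W=cloud(d,m)
    # finger points: lateral window in box axes around tcp
    p=robot.read_state()["tool_pos"];V=np.array([-U[1],U[0],0])
    L=W-p;a=L@U;b=L@V
    for nm,k in(("near",(a>-.055)&(a<-.02)),("far",(a>.02)&(a<.055))):
        k=k&(abs(b)<.014)&(W[...,2]>.155)
        Q=W[k];print(nm,len(Q),"z",np.percentile(Q[:,2],[0,2,10,50]).round(3),"a",np.percentile(a[k],[5,50,95]).round(3))
E
```

```text
{'t': np.float64(6.55), 'tool_pos': array([ 0.4755, -0.1693,  0.1629]), 'force': array([ 0.0621,  0.2038, -0.1884]), 'opening': np.float64(0.056)}
near 155 z [0.186 0.189 0.197 0.244] a [-0.046 -0.03  -0.023]
far 644 z [0.188 0.202 0.295 0.458] a [0.023 0.039 0.05 ]
```

Emit:
{"fn": "move_arm", "kwargs": {"deltas": [0,0.001,0.01,0,0,0,0.6,0,0.001,0.018,0,0,0,0.6,0,0.001,0.018,0,0,0,0,0,0.001,0.018,0,0,0,0,0,0.001,0.018,0,0,0,0,0,0.001,0.018,0,0,0,0,0,0.001,0.018,0,0,0,0,0,0.001,0.018,0,0,0,0,0,0.001,0.018,0,0,0,0], "squeeze": 20}}

```text
t: 7.72
tool_pos: [0.4753, -0.1697, 0.1452]
orientation: [-2.018, -2.405, 0.004]
force: [-7.5, -0.9, 3.4]
opening: 0.0091
gripper_force: 20.0
```

Gripped (20 N, about 10 mm). Now along the arc.

Emit:
{"fn": "move_arm", "kwargs": {"deltas": [0,0.003,-0.01,0,0,0,0,0,0.008,-0.021,0,0,0,0,0,0.013,-0.032,0,0,0,0,0,0.019,-0.042,0,0,0,0,0,0.026,-0.052,0,0,0,0,0,0.033,-0.061,0,0,0,0]}}

```text
t: 8.48
tool_pos: [0.507, -0.164, 0.2073]
orientation: [-2.017, -2.403, 0.006]
force: [-16.2, -1.0, 7.6]
opening: 0.0094
gripper_force: 20.0
```

Emit:
{"fn": "move_arm", "kwargs": {"deltas": [0,0.005,-0.01,0,0,0,0,0,0.013,-0.019,0,0,0,0,0,0.022,-0.027,0,0,0,0,0,0.031,-0.034,0,0,0,0,0,0.041,-0.041,0,0,0,0,0,0.052,-0.046,0,0,0,0]}}

```text
t: 9.22
tool_pos: [0.5606, -0.1545, 0.2543]
orientation: [2.019, 2.407, -0.001]
force: [-9.3, 0.8, 5.1]
opening: 0.0093
gripper_force: 20.0
```

Emit:
{"fn": "move_arm", "kwargs": {"deltas": [0,0.009,-0.007,0,0,0,0,0,0.02,-0.012,0,0,0,0,0,0.031,-0.016,0,0,0,0,0,0.043,-0.019,0,0,0,0,0,0.054,-0.021,0,0,0,0,0,0.066,-0.022,0,0,0,0]}}

```text
t: 9.98
tool_pos: [0.6267, -0.143, 0.2763]
orientation: [2.017, 2.406, 0.002]
force: [-2.9, -0.2, 4.8]
opening: 0.0091
gripper_force: 20.0
```

Emit:
{"fn": "move_arm", "kwargs": {"deltas": [0,0.012,-0.001,0,0,0,0,0,0.024,-0.001,0,0,0,0,0,0.036,0,0,0,0,0,0,0.047,0.001,0,0,0,0,0,0.059,0.004,0,0,0,0,0,0.072,0.007,0,0,0,0,0,0.072,0.007,0,0,0,0]}}

```text
t: 10.85
tool_pos: [0.6982, -0.1301, 0.267]
orientation: [2.017, 2.407, 0.002]
force: [3.0, 0.3, 2.6]
opening: 0.0096
gripper_force: 20.0
```

Emit:
{"fn": "move_arm", "kwargs": {"deltas": [0,0,0,0,0,0,0.3,0,0,0,0,0,0,0.3,0,0,0,0,0,0,0.3,0,0,-0.03,0,0,0,0.3,0,0,-0.065,0,0,0,0.3,0,0,-0.07,0,0,0,0.3,0,-0.06,-0.07,0,0,0,0.3,0,-0.12,-0.07,0,0,0,0.3,0,-0.18,-0.07,0,0,0,0.3,0,-0.24,-0.07,0,0,0,0.3,0,-0.28,-0.07,0,0,0,0.3,0,-0.28,-0.07,0,0,0,0.5]}}

```text
t: 12.35
tool_pos: [0.4187, -0.1797, 0.337]
orientation: [2.021, 2.404, -0.0]
force: [1.0, -0.3, 0.5]
opening: 0.0338
gripper_force: 0.0
```

```bash
python3 - <<'E'
from h import *
print(robot.read_state()["tool_pos"])
o=[]
for n,(a,b,c,e) in(("scene",(90,250,200,360)),("top",(120,280,290,450))):
    p,d,m=cam(n);W=cloud(d,m);o.append(cv2.resize(p[a:b,c:e],None,fx=2.4,fy=2.4))
    for l in["filter_tab","filter_centre","solid_centre","flap_handle"]:
        for r in robot.recognise(n,l)[:2]:
            u,v=map(int,np.round(r["uv"])); print(n,l,round(r["confidence"],2),u,v,np.nanmedian(W[v-1:v+2,u-1:u+2].reshape(-1,3),axis=0).round(3))
    V=np.array([-U[1],U[0],0]);L=W-hinge;A=L@U;B=L@V
    k=(A>-.18)&(A<-.01)&(abs(B)<.052)&(W[...,2]>.06)&(W[...,2]<.135)
    dark=p.max(-1)<55
    for nm,kk in(("dark tab",k&dark&(W[...,2]>.1)),("plates",k&(W[...,2]<.1)),("hi",k&(W[...,2]>.1))):
        Q=W[kk];
        if len(Q):print(n,nm,len(Q),"A",np.percentile(A[kk],[5,50,95]).round(3),"B",np.percentile(B[kk],[5,50,95]).round(3),"z",np.percentile(Q[:,2],[5,50,95]).round(3))
    k=(A>-.01)&(A<.1)&(abs(B)<.06)&(W[...,2]>.16)&(W[...,2]<.34);print(n,"flap fit dA/dz",np.polyfit(W[...,2][k],A[k],1) if k.sum()>20 else k.sum())
save(np.hstack(o),"d.png")
E
```

```text
[ 0.41866141 -0.17968588  0.33704817]
scene filter_tab 0.6 283 181 [ 0.52  -0.163  0.063]
scene filter_centre 0.45 273 189 [ 0.571 -0.155  0.078]
scene filter_centre 0.35 273 279 [0.771 0.031 0.005]
scene solid_centre 0.51 282 180 [ 0.521 -0.165  0.068]
scene flap_handle 0.84 252 180 [ 0.678 -0.091  0.312]
scene flap_handle 0.78 306 108 [ 0.278 -0.275  0.137]
scene dark tab 62 A [-0.084 -0.077 -0.075] B [-0.011  0.003  0.015] z [0.102 0.12  0.128]
scene plates 184 A [-0.133 -0.127 -0.076] B [-0.046 -0.006  0.025] z [0.063 0.08  0.095]
scene hi 62 A [-0.084 -0.077 -0.075] B [-0.011  0.003  0.015] z [0.102 0.12  0.128]
scene flap fit dA/dz [ 0.16575786 -0.02722901]
top filter_centre 0.63 371 200 [ 0.565 -0.163  0.087]
top solid_centre 0.57 374 216 [ 0.519 -0.175  0.067]
top solid_centre 0.25 366 181 [ 0.641 -0.157  0.007]
top flap_handle 0.81 368 156 [ 0.652 -0.13   0.266]
top flap_handle 0.56 421 302 [ 0.266 -0.296  0.14 ]
top dark tab 35 A [-0.085 -0.083 -0.079] B [-0.012  0.     0.013] z [0.104 0.126 0.131]
top plates 155 A [-0.133 -0.128 -0.075] B [-0.044  0.009  0.044] z [0.069 0.085 0.09 ]
top hi 46 A [-0.085 -0.082 -0.076] B [-0.013 -0.001  0.013] z [0.104 0.126 0.131]
top flap fit dA/dz [ 0.17588169 -0.03286733]
```

View pics/d.png

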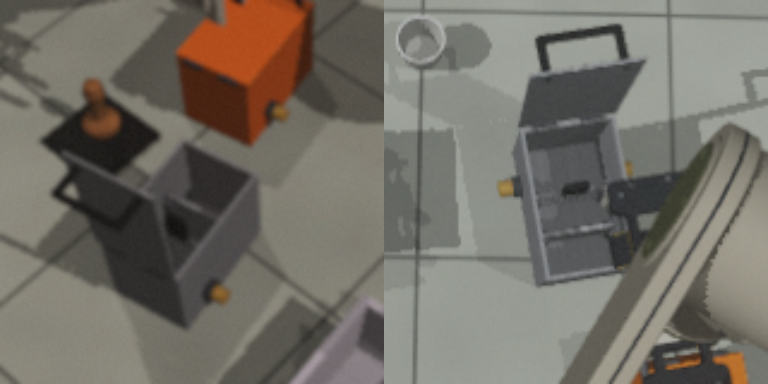

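The flap stands open, leaning back a little. The tab shows in the hinge-side slot (top picture about (373,198)), at world (0.568, -0.153) with its top at z≈0.128, as expected. The solid plate is in the near slot.

```bash
python3 - <<'E'
from h import *
o=.035
rows([([.568,-.153,.345-o],-80,.6),([.568,-.153,.2-o],-80,.6),([.568,-.153,.11-o],-80,.6)])
E
```

```text
0.000, 0.149, 0.035, -0.001, 0.000, 1.572, 0.600,
-0.000, 0.149, 0.180, -0.001, 0.000, 1.572, 0.600,
-0.000, 0.149, 0.270, -0.001, 0.000, 1.572, 0.600,
```

Emit:
{"fn": "move_arm", "kwargs": {"deltas": [0,0,0,0,0,0.18,0.6,0,0.02,0,0,0,0.36,0.6,0,0.04,0,0,0,0.54,0.6,0,0.06,0,0,0,0.72,0.6,0,0.08,0,0,0,0.9,0.6,0,0.1,0,0,0,1.08,0.6,0,0.12,0,0,0,1.26,0.6,0,0.14,0.02,0,0,1.44,0.6,0,0.149,0.04,0,0,1.572,0.6,0,0.149,0.08,0,0,1.572,0.6,0,0.149,0.13,0,0,1.572,0.6,0,0.149,0.16,0,0,1.572,0.6]}}

```text
t: 14.35
tool_pos: [0.5662, -0.1527, 0.174]
orientation: [-3.128, -0.273, 0.005]
force: [0.1, 0.2, -0.4]
opening: 0.0557
gripper_force: 0.0
```

Emit:
{"fn": "move_arm", "kwargs": {"deltas": [0,0,0,0,0,0,0.6,0,0,0,0,0,0,0.6,0,0,0,0,0,0,0.6]}}

```text
t: 14.72
tool_pos: [0.5687, -0.1538, 0.1799]
orientation: [3.128, 0.273, 0.005]
force: [-0.0, -0.6, -0.6]
opening: 0.0558
gripper_force: 0.0
```

```bash
python3 - <<'E'
from h import *
o=.035
rows([([.568,-.153,.11-o],-80,.6)])
q,d,m=cam("scene");W=cloud(d,m);p=robot.read_state()["tool_pos"];print(p,robot.read_state()["orientation"])
V=np.array([-U[1],U[0],0]);L=W-p;a=L@U;b=L@V
for nm,k in(("right",(b>-.055)&(b<-.022)),("left",(b>.022)&(b<.055))):
    k=k&(abs(a)<.015)&(W[...,2]>.16)&(W[...,2]<.3);Q=W[k]
    if len(Q): print(nm,len(Q),"z",np.percentile(Q[:,2],[0,2,10,50]).round(3),"a",np.percentile(a[k],[5,50,95]).round(3),"b",np.percentile(b[k],[5,95]).round(3))
E
```

```text
-0.001, -0.001, 0.113, 0.002, -0.003, -0.001, 0.600,
[ 0.56858364 -0.15378061  0.1796908 ] [3.12832475 0.27251717 0.00486073]
right 102 z [0.204 0.207 0.212 0.237] a [-0.006  0.008  0.011] b [-0.04  -0.026]
left 61 z [0.204 0.206 0.214 0.23 ] a [-0.003  0.009  0.01 ] b [0.031 0.045]
```

Emit:
{"fn": "move_arm", "kwargs": {"deltas": [-0.001,0,0.03,0,0,0,0.6,-0.001,0,0.06,0,0,0,0.6,-0.001,0,0.085,0,0,0,0.6,-0.001,0,0.1,0,0,0,0.6,-0.001,0,0.112,0,0,0,0.6,-0.001,0,0.112,0,0,0,0.6]}}

```text
t: 15.52
tool_pos: [0.5662, -0.1535, 0.0651]
orientation: [-3.129, -0.273, 0.001]
force: [-0.1, 0.0, 0.6]
opening: 0.0558
gripper_force: 0.0
```

Emit:
{"fn": "move_arm", "kwargs": {"deltas": [0,0,0,0,0,0,0,0,0,0,0,0,0,0,0,0,0,0,0,0,0,0,0,0,0,0,0,0,0,0,0,0,0,0,0,0,0,0,0,0,0,0], "squeeze": 30}}

```text
t: 16.27
tool_pos: [0.5668, -0.1538, 0.0659]
orientation: [3.129, 0.272, 0.001]
force: [0.4, -1.9, 4.1]
opening: 0.0299
gripper_force: 30.0
```

Tab gripped (30 mm, 30 N). Drawing it up.

Emit:
{"fn": "move_arm", "kwargs": {"deltas": [0,0,-0.01,0,0,0,0,0,0,-0.025,0,0,0,0,0,0,-0.04,0,0,0,0,0,0,-0.06,0,0,0,0,0,0,-0.08,0,0,0,0,0,0,-0.1,0,0,0,0,0,0,-0.12,0,0,0,0,0,0,-0.14,0,0,0,0,0,0,-0.16,0,0,0,0,0,0,-0.175,0,0,0,0,0,0,-0.175,0,0,0,0,0,0,-0.175,0,0,0,0]}}

```text
t: 17.77
tool_pos: [0.5661, -0.1534, 0.2396]
orientation: [-3.129, -0.273, 0.002]
force: [-0.1, 0.1, -1.6]
opening: 0.0291
gripper_force: 30.0
```

```bash
python3 - <<'E'
from h import *
s=robot.read_state();print(s["force"],s["tool_pos"])
z=s["tool_pos"][2]+.008
rows([([.559,.190,z],-80,0),([.559,.190,z-.03],-80,0)])
p,d,m=cam("scene");W=cloud(d,m)
save(cv2.resize(p[60:300,160:400],None,fx=2.4,fy=2.4),"e.png")
L=W-s["tool_pos"];V=np.array([-U[1],U[0],0]);a=L@U;b=L@V
k=(abs(a)<.03)&(abs(b)<.06)&(W[...,2]>.15)&(W[...,2]<.258);Q=W[k]
print(len(Q),"zmin",np.percentile(Q[:,2],[1,5]),"plate tilt",np.polyfit(W[...,2][k],a[k],1)[0],"b",np.percentile(b[k],[2,98]))
E
```

```text
[-0.06610086  0.10430075 -1.59084242] [ 0.56605471 -0.15344532  0.23960604]
0.052, -0.339, 0.000, -0.001, 0.001, -0.001, 0.000,
0.052, -0.339, 0.030, -0.001, 0.001, -0.001, 0.000,
377 zmin [0.17751208 0.1807435 ] plate tilt 0.005808256285166772 b [-0.04834028  0.05196567]
```

View pics/e.png

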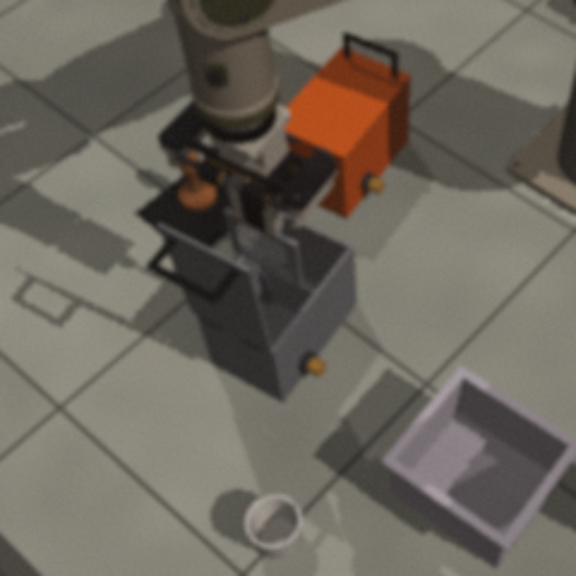

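The plate hangs upright in the gripper (crop about (270,250)), with its lower edge at z≈0.178, clear of the 0.135 rim. Carrying it over the pan.

Emit:
{"fn": "move_arm", "kwargs": {"deltas": [0.004,-0.028,0,0,0,0,0,0.01,-0.065,0,0,0,0,0,0.016,-0.105,0,0,0,0,0,0.022,-0.145,0,0,0,0,0,0.028,-0.185,0,0,0,0,0,0.035,-0.225,0,0,0,0,0,0.041,-0.265,0,0,0,0,0,0.046,-0.3,0,0,0,0,0,0.05,-0.325,0,0,0,0,0,0.052,-0.339,0.01,0,0,0,0,0.052,-0.339,0.025,0,0,0,0,0.052,-0.339,0.03,0,0,0,0]}}

```text
t: 19.32
tool_pos: [0.5579, 0.1881, 0.2077]
orientation: [3.129, 0.272, -0.006]
force: [-0.2, -0.8, -0.9]
opening: 0.0299
gripper_force: 30.0
```

Emit:
{"fn": "move_arm", "kwargs": {"deltas": [0,0,0,0,0,0,0,0,0,0,0,0,0,0,0,0,0,0,0,0,0,0,0,0,0,0,0,0]}}

```text
t: 19.82
tool_pos: [0.5592, 0.1893, 0.2109]
orientation: [-3.13, -0.272, -0.001]
force: [-0.7, 0.0, -1.2]
opening: 0.0301
gripper_force: 30.0
```

```bash
python3 - <<'E'
from h import *
s=robot.read_state();print(s["t"],s["force"],s["tool_pos"],s["gripper_force"],s["opening"])
p,d,m=cam("scene");W=cloud(d,m);save(cv2.resize(p[100:330,180:480],None,fx=2.4,fy=2.4),"f.png")
L=W-s["tool_pos"];V=np.array([-U[1],U[0],0]);a=L@U;b=L@V
k=(abs(a)<.03)&(abs(b)<.06)&(W[...,2]>.115)&(W[...,2]<.225);Q=W[k]
print(len(Q),"zmin",np.percentile(Q[:,2],[1,5]),"tilt",np.polyfit(W[...,2][k],a[k],1)[0],"ctr",np.median(Q,0),"b",np.percentile(b[k],[2,98]))
k=(W[...,0]>.42)&(W[...,0]<.7)&(W[...,1]>.06)&(W[...,1]<.33)&(W[...,2]>.09)&(W[...,2]<.106)
print("pan",cv2.minAreaRect((W[k][:,:2]*1000).astype(np.float32)))
A=(W-hinge)@U;B=(W-hinge)@V
k=(A>-.01)&(A<.1)&(abs(B)<.06)&(W[...,2]>.16)&(W[...,2]<.34);print("flap",np.polyfit(W[...,2][k],A[k],1))
E
```

```text
19.825 [-0.74943344  0.01771404 -1.20588152] [0.5592236  0.18926592 0.21089679] 29.985029697418213 0.030053654321470797
371 zmin [0.14978051 0.15245056] tilt 0.00010028946780570452 ctr [0.55980192 0.19075157 0.18091427] b [-0.04899791  0.05082033]
pan ((558.716552734375, 189.8105010986328), (167.14694213867188, 180.5783233642578), 3.5611629486083984)
flap [ 0.16573384 -0.02714772]
```

View pics/f.png

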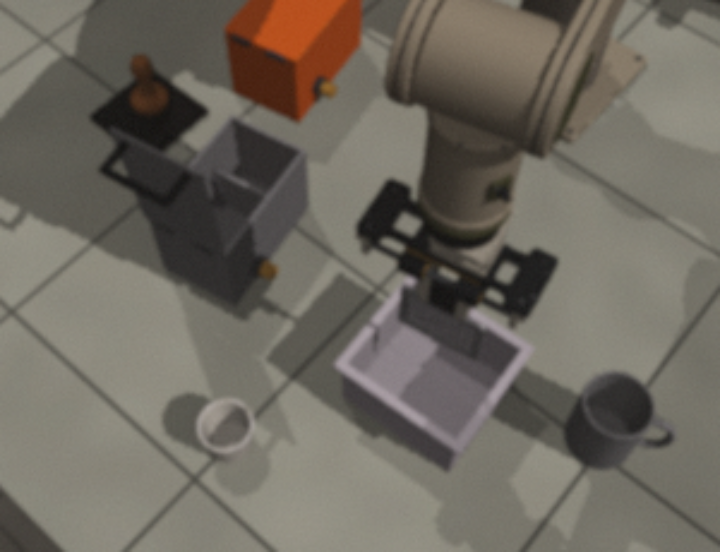

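The picture shows the plate upright in the gripper over the pan (crop about (440,315)), about 1 mm off its centre, with the lower edge 48 mm above the rim. The flap is open, the solid plate is in its slot and the other objects look untouched. Handing in.

```bash
python3 -c "
from plant import robot
print(robot.close_job())"
```

```text
the job is handed in; nothing more can be done
None
```

I handed the job in at about 20 s: the mesh plate is held upright and still over the pan, about 1 mm off centre with its lower edge about 48 mm above the rim, the flap stands open, the solid plate is in its slot, and nothing else appears disturbed; the hand-in gave no verdict.

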